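# Rack the impact sockets on the shop's display rail

### The job

Four impact sockets of different sizes stand in a mixed-up row on the wooden batten they came in on. Move them one at a time to the aluminium display rail, each onto the holder made for its size (the black disc at the foot of the post is just as wide as its socket), mouth down over the post, upright and fully down on the disc. Do not shift or knock over the oil bottle or the tape measure standing beside the racks.

Things in the scene. Friction and masses are not known exactly. Their poses are not given: they have to be found in the camera images.
- socket_24: smallest loose impact socket, dark steel, about 200 g: 34 mm across over its lower 32 mm, 33 mm at the top, 46 mm tall, mouth down. Mouth: round bore 24 mm wide, 30 mm deep. Origin: centre of the mouth, 12 mm above the counter; z up. Four in a row, any order, about 80 mm apart, each loose over a pin (8 x 22 mm tall: lift it clear) of a fixed wooden batten (64 x 340 x 12 mm)
- socket_30: second smallest loose impact socket, dark steel, about 320 g: 42 mm across over its lower 33 mm, 36 mm at the top, 50 mm tall, mouth down. Mouth: round bore 30 mm wide, 31 mm deep. Origin: centre of the mouth, 12 mm above the counter; z up. Four in a row, any order, about 80 mm apart, each loose over a pin (8 x 22 mm tall: lift it clear) of a fixed wooden batten (64 x 340 x 12 mm)
- socket_36: second largest loose impact socket, dark steel, about 460 g: 50 mm across over its lower 34 mm, 40 mm at the top, 54 mm tall, mouth down. Mouth: round bore 36 mm wide, 32 mm deep. Origin: centre of the mouth, 12 mm above the counter; z up. Four in a row, any order, about 80 mm apart, each loose over a pin (8 x 22 mm tall: lift it clear) of a fixed wooden batten (64 x 340 x 12 mm)
- socket_41: largest loose impact socket, dark steel, about 620 g: 58 mm across over its lower 35 mm, 44 mm at the top, 58 mm tall, mouth down. Mouth: round bore 41 mm wide, 33 mm deep. Origin: centre of the mouth, 12 mm above the counter; z up. Four in a row, any order, about 80 mm apart, each loose over a pin (8 x 22 mm tall: lift it clear) of a fixed wooden batten (64 x 340 x 12 mm)
- holder_24: holder of the smallest socket: black disc 34 mm across, 4 mm thick, steel post 10 mm thick rising 24 mm above it (6.5 to 7 mm play all round in its socket). Origin: centre of the disc's underside, 8 mm above the counter (disc top, the seat: 12 mm); z up, y along the rail. Four in a row, any order, 80 mm apart, on a fixed aluminium rail 66 x 376 mm, 8 mm high (lips 11, ends 13)
- holder_30: holder of the second smallest socket: black disc 42 mm across, 4 mm thick, steel post 16 mm thick rising 24 mm above it (6.5 to 7 mm play all round in its socket). Origin: centre of the disc's underside, 8 mm above the counter (disc top, the seat: 12 mm); z up, y along the rail. Four in a row, any order, 80 mm apart, on a fixed aluminium rail 66 x 376 mm, 8 mm high (lips 11, ends 13)
- holder_36: holder of the second largest socket: black disc 50 mm across, 4 mm thick, steel post 22 mm thick rising 24 mm above it (6.5 to 7 mm play all round in its socket). Origin: centre of the disc's underside, 8 mm above the counter (disc top, the seat: 12 mm); z up, y along the rail. Four in a row, any order, 80 mm apart, on a fixed aluminium rail 66 x 376 mm, 8 mm high (lips 11, ends 13)
- holder_41: holder of the largest socket: black disc 58 mm across, 4 mm thick, steel post 28 mm thick rising 24 mm above it (6.5 to 7 mm play all round in its socket). Origin: centre of the disc's underside, 8 mm above the counter (disc top, the seat: 12 mm); z up, y along the rail. Four in a row, any order, 80 mm apart, on a fixed aluminium rail 66 x 376 mm, 8 mm high (lips 11, ends 13)
- oil_bottle: a bystander: loose yellow oil bottle with red cap, 44 mm across, 110 mm tall, standing on the counter about 105 mm beyond the last holder at one end of the rail (a loose blue carton, 35 mm high, lies at the other end). Origin: centre of its underside, z up.
- tape_measure: a bystander: loose yellow and black tape measure, 62 x 38 mm (x, y) and 62 mm tall, standing on the counter about 110 mm beyond the last pin at one end of the batten (a loose padlock, 22 mm high, lies at the other end). Origin: centre of its underside, z up.

How it is judged (in metres and radians):
At the end, for the whole second after the job is handed in: Each of the four sockets stands over the post of the holder of its own size: its axis within 10 mm of the post's, its mouth down on the disc (mouth 1 to 8 mm above the disc's underside; 4 mm when seated), leaning less than 0.1 rad, released and at rest (horizontal distance between socket_24 and holder_24 below 0.01 m and z of socket_24 in the frame of holder_24 between 0.001 and 0.008 m and angle between each of socket_24, socket_30, socket_36, socket_41's own z axis and vertical below 0.1 rad and linear speed of each of socket_24, socket_30, socket_36, socket_41 below 0.02 m/s and horizontal distance between socket_30 and holder_30 below 0.01 m and z of socket_30 in the frame of holder_30 between 0.001 and 0.008 m and horizontal distance between socket_36 and holder_36 below 0.01 m and z of socket_36 in the frame of holder_36 between 0.001 and 0.008 m and horizontal distance between socket_41 and holder_41 below 0.01 m and z of socket_41 in the frame of holder_41 between 0.001 and 0.008 m); the robot touches nothing.
It fails at once if the oil bottle is shifted by more than 25 mm or tipped over (distance of oil_bottle from where it was at the start of the episode above 0.025 m or angle between oil_bottle's own z axis and vertical above 0.5 rad).
It fails at once if the tape measure is shifted by more than 25 mm or tipped over (distance of tape_measure from where it was at the start of the episode above 0.025 m or angle between tape_measure's own z axis and vertical above 0.5 rad).
It also fails if it takes over 99 s, if anything falls off the work surface, if the arm or the gripper's body presses on something with over 40 N, if the wrist force passes 120 N, or if a joint passes its speed limit or range.

### The arm

A 6-joint arm with a two-finger parallel gripper is mounted at the origin on the work surface. World frame = base frame: x ahead of the robot, y to its left, z up, the work surface at z = 0. Lengths are in mm, angles in rad, forces in N, time in s.
With the tool pointing down it reaches from about 400 to 925 mm from the base axis. Payload 12.5 kg.
Tool frame: the origin (TCP) lies midway between the tips of the shut fingers; the grasp point (between the pads) lies 19 mm behind it (env.pinch_z is the z of the grasp point in the tool frame, in mm); z points along the fingers, y is the line along which they close (so a half turn about z gives the same grasp; the last joint's range is limited). The gripper opens to 95 mm and grips with 3 to 60 N. Pads are 20 mm wide; open, the fingers measure 119 mm over their backs; the gripper's body (75 mm by 180 mm) begins 59 mm behind the grasp point.
Start: joints at [-1.264, 0.491, 1.559, -0, 1.092, -0.106], TCP at [250.759, -572.509, 214.661] pointing down, gripper open.
Joint ranges: [-3.1, 3.1], [-0.84, 2.19], [0.05, 2.79], [-1.13, 4.28], [0.06, 2.93], [-2.69, 2.69]. Speed limits (rad/s): [2.22, 2.22, 2.79, 3.14, 3.14, 3.14].

### API

Orientations are given as [roll, pitch, yaw] about the fixed x, y, z axes, in that order (R = Rz(yaw) Ry(pitch) Rx(roll)).
In Python, from cell import env, eyes gives the robot as it stands.
- The arm moves only by the shell command python3 -m inch 'ROWS'. ROWS is JSON, a list of rows, each a list of 3 entries, a list of its own where there are three numbers: the shift along the tool's x, y, z in units of 60 mm (1.0 is 60 mm), then the turn about the tool's z in units of 5 degrees (1.0 is 5 degrees), then the closure, from -1 (fully open) to 1 (shut). In form: [[[tx, ty, tz], turn, claw], ...]. A call has exactly 10 rows; each row shifts and turns the commanded pose from where the row before left it, along the tool's axes as they then stand; what a row does not reach is not made up. A row lasts 1/8 s, in which the tool goes at most 62.5 mm and 10.7 degrees, less where a joint would pass 70% of its speed; a pose out of reach is approached as far as the arm can. A call is refused whole if a number of a shift passes 1 or a number of a turn 1, either way. A call with a gripper value outside its range is refused whole. The fingers move at their own pace and stop on an object; the grip force is fixed at half the most. Time passes only in rows, so rows that do not move let the fingers close, or fill a call up. It gives the time, the measured TCP pose, the force, the opening and the grip force at its end, in the units of the state.
- env.state(): the state, without advancing time (a new reading comes with each control period).
- eyes.read_camera(name): name is "scene" or "top"; returns a dict with "pixels" (384x512x3 uint8, red, green, blue), "fx", "fy", "cx", "cy" (pixels), "extrinsics" (4x4, takes a point from world to camera coordinates). Camera axes: x right, y down, z forward; pixel columns grow to the right and rows downward; lengths in mm; the calibration is good to about 2 mm. A picture is of the moment at which its call begins. There is no depth.
- env.job_done(): hands the job in; it is judged then, once.
Trained networks look in a picture, given as the dict that the camera call returned (one of the last four; its "shot" number tells which), for a name from the list of things; names that differ only in an ending like _2 or _b are one class to them, and where a whole thing is asked for, a point or a joint stands for the part that bears it (a point fixed in the world has none). Each returns a list of dicts, best first, with "score" (0 to 1); they miss things now and then, are a little off and sometimes report something else, mostly with a low value. They report only what shows in the picture. A call takes as long as a camera call.
- eyes.boxes_of(name, picture): "centre" ([row, column] in pixels, amid what is visible of it).
- eyes.cut_out(name, picture): "mask" (384x512 bool, what is visible of it) and "centre" ([row, column] in pixels, amid what is visible of it).
- eyes.spot_point(name, picture): "centre" ([row, column] in pixels: a listed point, or the origin of a listed thing).
The state is a dict: "t": time; "joints": joint angles; "qvel": joint speeds; "tau": joint torques, N m; "eef_pos": TCP position; "tcp_rot": TCP orientation; "ft_force": force on the tool from outside, world axes, zero at the start; "moment": the same for the moment, N m; "opening": opening from 0.0 (shut) to 1.0 (fully open); "grip_force": force on a finger pad.
Only numpy, scipy, OpenCV 4.12 (cv2) and the standard library are available. Lean on these libraries where they do the work, as an engineer would, in place of code of your own. Each camera call takes 0.05 s, during which the arm holds its last target. There are 200 camera calls.

## Working session

There is one attempt and no reset: what is moved stays moved. The work goes in short steps, Python scripts to look and compute and a shell command to move; the robot and the scene stay as the last step left them, time stands still between calls to the robot, and variables do not carry over. Pictures are saved under pics/ and viewed, at most 14 in all, crops included, and the job is handed in when it is done.

```bash
ls; mkdir -p pics; python3 - <<'E'
from cell import env, eyes
import cv2, numpy as np
print(env.state(), env.pinch_z)
for n in ("scene","top"):
    p=eyes.read_camera(n); cv2.imwrite(f"pics/{n}0.png",p["pixels"][:,:,::-1]); print(n,p["fx"],p["fy"],p["cx"],p["cy"],np.round(p["extrinsics"],3).tolist())
    E=p["extrinsics"];R=E[:3,:3];t=E[:3,3]
    def w(rc,z):
        d=R.T@np.array([(rc[1]-p["cx"])/p["fx"],(rc[0]-p["cy"])/p["fy"],1]);c=-R.T@t
        return np.round(c+d*(z-c[2])/d[2],1)
    for o in ["socket_24","socket_30","socket_36","socket_41","holder_24","holder_30","holder_36","holder_41","oil_bottle","tape_measure"]:
        z=12 if o[0]=='s' else 8 if o[0]=='h' else 0
        for r in eyes.spot_point(o,p)[:4]: print(o,round(r["score"],2),np.round(r["centre"]),w(r["centre"],z))
E
```

```text
pics
{'t': 0.0, 'joints': array([-1.26362189e+00,  4.91555118e-01,  1.55943983e+00, -7.95200354e-06,
        1.09168409e+00, -1.05610580e-01]), 'qvel': array([ 0.0015923 , -0.00079862, -0.00042546, -0.00037346,  0.00167519,
        0.0005099 ]), 'tau': array([ 1.74328034e-03, -6.12639356e+01, -2.58187723e+01,  6.94509898e-02,
        4.82622266e-02, -3.73382306e-05]), 'eef_pos': array([ 250.66769855, -572.27328234,  214.06781532]), 'tcp_rot': array([-3.14051157e+00, -1.07507537e-04,  4.12788630e-01]), 'ft_force': array([-0.32503375,  0.38749543,  0.57284882]), 'moment': array([-0.07344333,  0.04513296,  0.00565616]), 'grip_force': 0.0, 'opening': 0.9969704684398969} -18.8
scene 404.83480502598815 404.83480502598815 259.2939482234961 193.0287023587577 [[0.264, 0.964, 0.018, -147.358], [0.619, -0.155, -0.77, -312.566], [-0.739, 0.214, -0.638, 1436.704], [0.0, 0.0, 0.0, 1.0]]
socket_24 0.79 [220. 273.] [627.4  14.8  12. ]
socket_24 0.72 [226. 249.] [634.2 -47.1  12. ]
socket_24 0.72 [216. 309.] [633.6 103.7  12. ]
socket_24 0.62 [230. 208.] [ 622.6 -142.1   12. ]
socket_30 0.79 [220. 27
[... 2501 characters left out ...]
47.] [637.8  18.7  12. ]
holder_24 0.89 [241. 294.] [ 452.7 -100.8    8. ]
holder_24 0.63 [234. 252.] [461.2  -5.2   8. ]
holder_24 0.51 [234. 222.] [457.   62.7   8. ]
holder_30 0.89 [241. 294.] [ 452.7 -100.8    8. ]
holder_30 0.63 [234. 252.] [461.2  -5.2   8. ]
holder_30 0.51 [234. 222.] [457.   62.7   8. ]
holder_36 0.89 [241. 294.] [ 452.7 -100.8    8. ]
holder_36 0.63 [234. 252.] [461.2  -5.2   8. ]
holder_36 0.51 [234. 222.] [457.   62.7   8. ]
holder_41 0.89 [241. 294.] [ 452.7 -100.8    8. ]
holder_41 0.63 [234. 252.] [461.2  -5.2   8. ]
holder_41 0.51 [234. 222.] [457.   62.7   8. ]
oil_bottle 0.8 [229. 178.] [462.  164.3   0. ]
tape_measure 0.85 [172. 362.] [ 625.8 -252.7    0. ]
```

```bash
python3 - <<'E'
import cv2
im=cv2.imread("pics/top0.png")[120:300,130:400]; cv2.imwrite("pics/topc.png",cv2.resize(im,None,fx=2.9,fy=2.9,interpolation=cv2.INTER_CUBIC))
im=cv2.imread("pics/scene0.png")[120:290,120:350]; cv2.imwrite("pics/scenec.png",cv2.resize(im,None,fx=3.4,fy=3.4,interpolation=cv2.INTER_CUBIC))
E
```

```text
(no output)
```

View pics/topc.png

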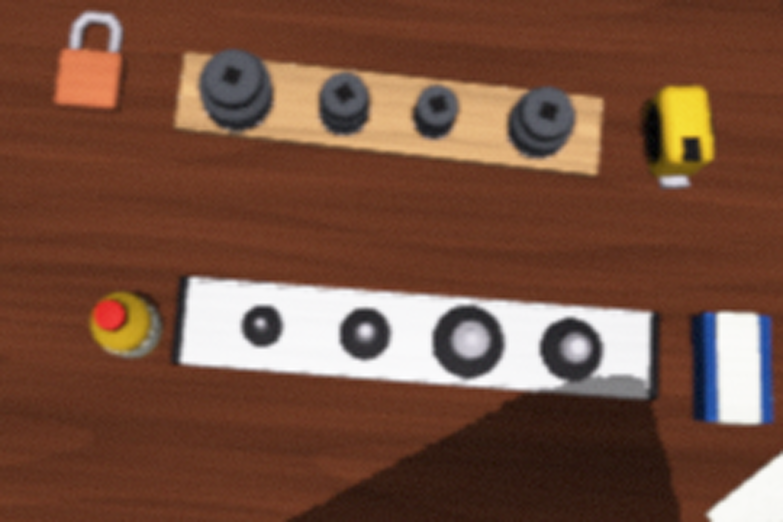

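View pics/scenec.png

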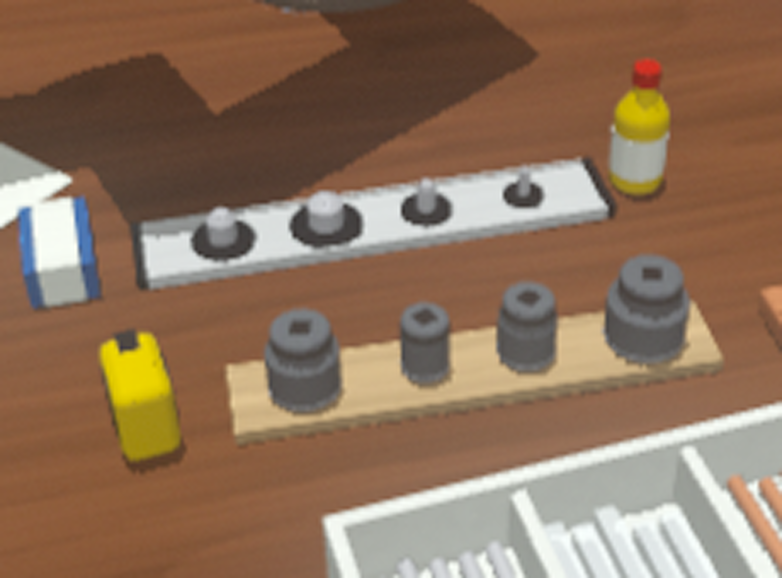

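Top view: sockets from left (+y) to right are 41 (232,75), 30 (345,93), 24 (437,98), 36 (547,111) in the crop. Holders are 24 (262,326), 30 (364,333), 41 (468,341), 36 (571,349). The scene view shows the same order, reversed.

```bash
cat > h.py <<'E'
import numpy as np
def w(p,uv,z):
    E=np.array(p["extrinsics"]);R=E[:3,:3];t=E[:3,3]
    d=R.T@np.array([(uv[0]-p["cx"])/p["fx"],(uv[1]-p["cy"])/p["fy"],1]);c=-R.T@t
    return (c+d*(z-c[2])/d[2])[:2]
E
python3 - <<'E'
from cell import env,eyes
from h import *
T=eyes.read_camera("top");S=eyes.read_camera("scene")
tp=lambda a:((a[0]+.5)/2.9+130-.5,(a[1]+.5)/2.9+120-.5)
sp=lambda a:((a[0]+.5)/3.4+120-.5,(a[1]+.5)/3.4+120-.5)
D={"s41":((232,75),(651,273),70),"s30":((345,93),(528,297),62),"s24":((437,98),(425,317),58),"s36":((547,111),(300,328),66),
"h24":((262,326),(523,194),12),"h30":((364,333),(426,210),12),"h41":((468,341),(327,225),12),"h36":((571,349),(223,240),12)}
W={}
for k,(a,b,z) in D.items():
    A=w(T,tp(a),z);B=w(S,sp(b),z);W[k]=A;print(k,A.round(1),B.round(1))
for g in (["s41","s30","s24","s36"],["h24","h30","h41","h36"]):
    P=np.array([W[k] for k in g]);print(np.linalg.norm(np.diff(P,axis=0),axis=1).round(1))
    d=P[3]-P[0]; print("dir",d/np.linalg.norm(d), np.degrees(np.arctan2(d[0],-d[1])))
E
```

```text
s41 [643.7 101.4] [642.6 100.1]
s30 [637.9  15. ] [637.1  14.5]
s24 [640.  -55.5] [635.2 -56.6]
s36 [ 633.  -138.7] [ 634. -140.]
h24 [461.3  67.2] [464.3  65.4]
h30 [461.3 -11.9] [465.7 -14.7]
h41 [460.6 -92.5] [465.5 -93.5]
h36 [ 459.9 -172.1] [ 464.3 -173.5]
[86.5 70.6 83.5]
dir [-0.04456807 -0.99900635] -2.55440816756796
[79.1 80.6 79.6]
dir [-0.0058886  -0.99998266] -0.3373937782256599
```

```bash
python3 -m inch '[[[0,0,0],-1,-1],[[0,0,0],-1,-1],[[0,0,0],-1,-1],[[0,0,0],-1,-1],[[0,0,0],-1,-1],[[0,0,0],-1,-1],[[0,0,0],-1,-1],[[0,0,0],-1,-1],[[0,0,0],-1,-1],[[0,0,0],-1,-1]]'
python3 - <<'E'
from cell import env
s=env.state();print(s["eef_pos"],s["tcp_rot"],s["t"],s["joints"])
E
```

```text
t: 2.45
eef_pos: [250.8, -572.5, 214.7]
tcp_rot: [3.142, 0.0, 1.288]
ft_force: [-0.2, -0.7, 0.4]
opening: 0.998
grip_force: 0.0
[ 250.75896847 -572.50143302  214.65023126] [3.14152384e+00 4.71111833e-05 1.28830000e+00] 2.45 [-1.26360955e+00  4.90904586e-01  1.55892279e+00  3.49242001e-05
  1.09168785e+00 -9.81129322e-01]
```

```bash
python3 - <<'E'
from cell import env,eyes
from h import *
import cv2
for n,c in (("top",{"h24":(220.,232),"h30":(255,234.5),"h41":(291,237.3),"h36":(326.6,240)}),):
    p=eyes.read_camera(n);g=cv2.cvtColor(p["pixels"],cv2.COLOR_RGB2GRAY)
    for k,(u,v) in c.items():
        x0,y0=int(u)-14,int(v)-14
        f=cv2.resize(g[y0:y0+29,x0:x0+29],None,fx=8,fy=8,interpolation=cv2.INTER_CUBIC)
        m=(f<110).astype(np.uint8)
        cs,_=cv2.findContours(m,cv2.RETR_EXTERNAL,cv2.CHAIN_APPROX_NONE)
        c0=min(cs,key=lambda q:-cv2.contourArea(q) if cv2.pointPolygonTest(cv2.convexHull(q),(116,116),False)>0 else 0)
        e=cv2.fitEllipse(cv2.convexHull(c0)); uv=((e[0][0]+.5)/8-.5+x0,(e[0][1]+.5)/8-.5+y0)
        print(k,np.round(uv,1),np.round(e[1],0),w(p,uv,12).round(1))
E
```

```text
h24 [220.  231.9] [106. 109.] [461.6  67.4]
h30 [255.3 234.6] [134. 137.] [461.  -12.2]
h41 [290.9 237.4] [192. 196.] [460.3 -92.2]
h36 [326.6 240.4] [163. 178.] [ 459.1 -172.1]
```

```bash
python3 -m inch '[[[0,0,0],-1,-1],[[0,0,0],-1,-1],[[0,0,0],-1,-1],[[0,0,0],-0.237,-1],[[0.6,0.53,0],0,-1],[[0.6,0.53,0],0,-1],[[0.6,0.53,0],0,-1],[[0.6,0.53,0],0,-1],[[0.6,0.53,0],0,-1],[[0.6,0.53,0],0,-1]]'
python3 -m inch '[[[0.6,0.53,0],0,-1],[[0.6,0.53,0],0,-1],[[0.6,0.53,0],0,-1],[[0.6,0.53,0],0,-1],[[0.6,0.54,0],0,-1],[[0.6,0.53,0.3],0,-1],[[0.02,0.02,0.5],0,-1],[[0,0,0.5],0,-1],[[0,0,0.5],0,-1],[[0,0,0],0,-1]]'
```

```text
t: 3.75
eef_pos: [443.1, -355.8, 214.8]
tcp_rot: [3.141, 0.0, 1.566]
ft_force: [1.0, -1.0, -0.4]
opening: 0.999
grip_force: 0.0
t: 5.0
eef_pos: [634.4, -140.1, 104.8]
tcp_rot: [-3.138, -0.001, 1.566]
ft_force: [0.3, 0.2, 0.1]
opening: 0.998
grip_force: 0.0
```

```bash
python3 -m inch '[[[0,0,0.4],0,-1],[[0,0,0.4],0,-1],[[0,0,0.4],0,-1],[[0,0,0.27],0,-1],[[0,0,0],0,-1],[[0,0,0],0,1],[[0,0,0],0,1],[[0,0,0],0,1],[[0,0,0],0,1],[[0,0,0],0,1]]'
```

```text
t: 6.25
eef_pos: [634.4, -140.3, 18.5]
tcp_rot: [-3.139, -0.0, 1.568]
ft_force: [-1.5, -0.1, 5.3]
opening: 0.528
grip_force: 17.0
```

```bash
python3 -m inch '[[[0,0,0],0,1],[[0,0,0],0,1],[[0,0,-0.2],0,1],[[0,0,-0.3],0,1],[[0,0,-0.35],0,1],[[0,0,-0.35],0,1],[[0,-0.3,0],0,1],[[-0.1,-0.4,0],0,1],[[-0.1,-0.4,0],0,1],[[-0.1,-0.4,0],0,1]]'
python3 -m inch '[[[-0.1,-0.4,0],0,1],[[-0.1,-0.4,0],0,1],[[-0.06,-0.4,0],0,1],[[0,-0.17,0],0,1],[[0,0,0],0,1],[[0,0,0.4],0,1],[[0,0,0.2],0,1],[[0,0,0],0,1],[[0,0,0],0,1],[[0,0,0],0,1]]'
python3 - <<'E'
from cell import env,eyes
import cv2,numpy as np
t=eyes.read_camera("top")["pixels"][:,:,::-1];s=eyes.read_camera("scene")["pixels"][:,:,::-1]
a=cv2.resize(t[130:290,200:400],None,fx=2.5,fy=2.5,interpolation=2);b=cv2.resize(s[100:260,130:250],None,fx=2.5,fy=2.5,interpolation=2)
cv2.imwrite("pics/a1.png",np.hstack([a[:,:499],b]))
E
```

```text
t: 7.5
eef_pos: [544.9, -158.3, 91.6]
tcp_rot: [3.14, 0.001, 1.568]
ft_force: [-0.5, -0.3, -4.6]
opening: 0.527
grip_force: 30.0
t: 8.75
eef_pos: [463.4, -173.6, 55.0]
tcp_rot: [3.141, 0.001, 1.568]
ft_force: [0.4, 0.5, -5.4]
opening: 0.532
grip_force: 30.0
```

View pics/a1.png

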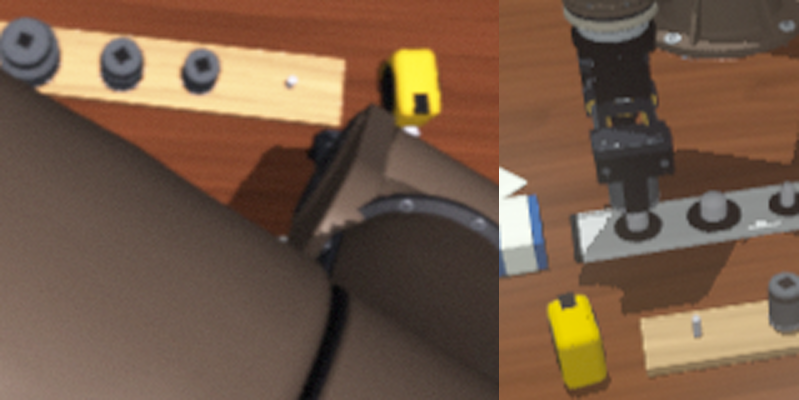

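The pin at batten is bare and the gripper holds the socket over holder 36 (scene crop about (637,225)). It looks aligned, so I descend gently.

```bash
python3 -m inch '[[[0,0,0.1],0,1],[[0,0,0.1],0,1],[[0,0,0.08],0,1],[[0,0,0],0,1],[[0,0,0],0,1],[[0,0,0],0,1],[[0,0,0],0,1],[[0,0,0],0,1],[[0,0,0],0,1],[[0,0,0],0,1]]'
```

```text
t: 10.1
eef_pos: [463.1, -173.5, 37.6]
tcp_rot: [3.142, 0.0, 1.568]
ft_force: [-0.4, -0.6, -5.7]
opening: 0.53
grip_force: 30.0
```

```bash
python3 -m inch '[[[0,0,0.1],0,1],[[0,0,0.1],0,1],[[0,0,0.1],0,1],[[0,0,0],0,1],[[0,0,0],0,-0.3],[[0,0,0],0,-1],[[0,0,0],0,-1],[[0,0,0],0,-1],[[0,0,0],0,-1],[[0,0,0],0,-1]]'
python3 -m inch '[[[0,0,-0.4],0,-1],[[0,0,-0.4],0,-1],[[0,0,-0.4],0,-1],[[0.2,0.4,0],0,-1],[[0.35,0.5,0],0,-1],[[0.35,0.5,0],0,-1],[[0.35,0.5,0],0,-1],[[0.35,0.5,0],0,-1],[[0.32,0.5,0],0,-1],[[0,0,0],0,-1]]'
python3 - <<'E'
from cell import env,eyes
import cv2,numpy as np
t=eyes.read_camera("top")["pixels"][:,:,::-1];s=eyes.read_camera("scene")["pixels"][:,:,::-1]
a=cv2.resize(t[130:290,200:400],None,fx=2.5,fy=2.5,interpolation=2);b=cv2.resize(s[100:260,130:250],None,fx=2.5,fy=2.5,interpolation=2)
cv2.imwrite("pics/a2.png",np.hstack([a[:,:499],b]))
E
```

```text
t: 11.35
eef_pos: [463.1, -173.6, 19.7]
tcp_rot: [3.141, 0.0, 1.568]
ft_force: [-0.3, -0.1, -0.6]
opening: 0.998
grip_force: 0.0
t: 12.6
eef_pos: [638.6, -57.5, 91.2]
tcp_rot: [3.141, 0.0, 1.57]
ft_force: [0.5, -0.9, -0.8]
opening: 1.006
grip_force: 0.0
```

View pics/a2.png

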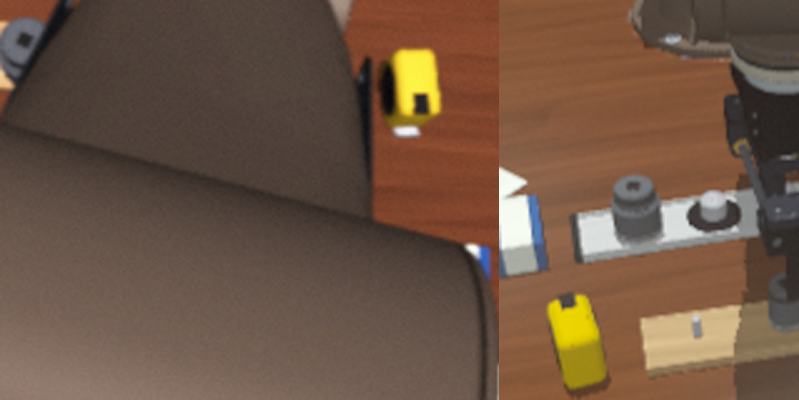

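Socket 36 stands upright on its disc (scene crop (637,210)). Next is socket 24.

```bash
python3 -m inch '[[[0.02,0,0.4],0,-1],[[0,0,0.4],0,-1],[[0,0,0.42],0,-1],[[0,0,0],0,-1],[[0,0,0],0,1],[[0,0,0],0,1],[[0,0,0],0,1],[[0,0,0],0,1],[[0,0,0],0,1],[[0,0,0],0,1]]'
```

```text
t: 13.95
eef_pos: [637.3, -57.6, 18.4]
tcp_rot: [-3.141, 0.0, 1.568]
ft_force: [-1.8, 0.3, 0.5]
opening: 0.425
grip_force: 0.9
```

```bash
python3 -m inch '[[[0,0,0],0,1],[[0,0,0],0,1],[[0,0,-0.2],0,1],[[0,0,-0.3],0,1],[[0,0,-0.35],0,1],[[0,0,-0.37],0,1],[[0.2,-0.3,0],0,1],[[0.3,-0.4,0],0,1],[[0.3,-0.4,0],0,1],[[0.3,-0.4,0],0,1]]'
```

```text
t: 15.2
eef_pos: [547.3, 9.1, 93.0]
tcp_rot: [3.14, 0.0, 1.568]
ft_force: [0.2, -0.3, -2.4]
opening: 0.358
grip_force: 30.0
```

```bash
python3 -m inch '[[[0.3,-0.4,0],0,1],[[0.3,-0.4,0],0,1],[[0.3,-0.4,0],0,1],[[0.05,-0.19,0],0,1],[[0,0,0.3],0,1],[[0,0,0.3],0,1],[[0,0,0.15],0,1],[[0,0,0.13],0,1],[[0,0,0],0,1],[[0,0,0],0,1]]'
python3 - <<'E'
from cell import env,eyes
import cv2,numpy as np
s=eyes.read_camera("scene")["pixels"][:,:,::-1]
cv2.imwrite("pics/a3.png",cv2.resize(s[100:260,150:350],None,fx=4,fy=3.75,interpolation=2)[:600])
E
```

```text
t: 16.45
eef_pos: [464.7, 65.8, 39.2]
tcp_rot: [3.141, 0.0, 1.568]
ft_force: [0.6, -0.1, -2.6]
opening: 0.356
grip_force: 30.0
```

View pics/a3.png

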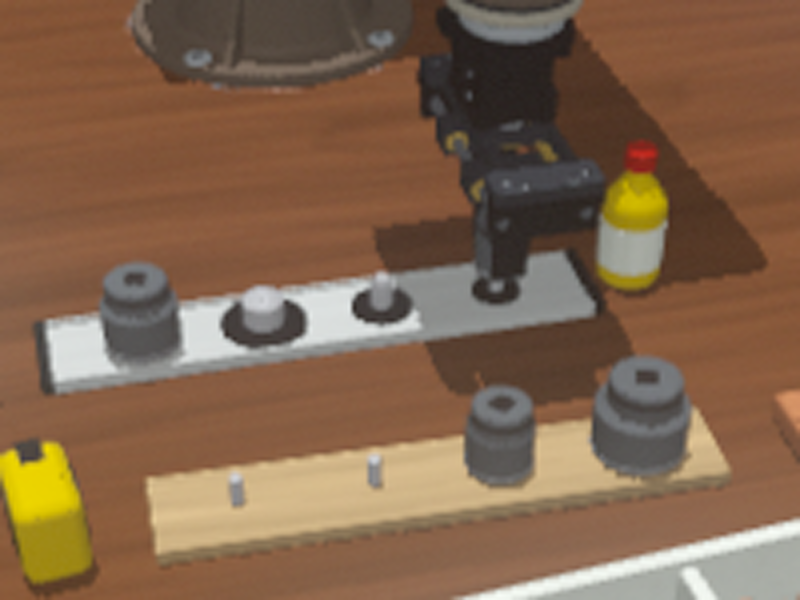

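Socket 24 hangs over its disc at about (496,290), with no contact force. Lowering it, releasing, then going to socket 30 (637.5, 15).

```bash
python3 -m inch '[[[0,0,0.1],0,1],[[0,0,0.1],0,1],[[0,0,0.13],0,1],[[0,0,0],0,1],[[0,0,0],0,-0.3],[[0,0,0],0,-1],[[0,0,0],0,-1],[[0,0,0],0,-1],[[0,0,0],0,-1],[[0,0,0],0,-1]]'
python3 -m inch '[[[0,0,-0.4],0,-1],[[0,0,-0.4],0,-1],[[0,0,-0.4],0,-1],[[-0.1,0.4,0],0,-1],[[-0.15,0.5,0],0,-1],[[-0.15,0.5,0],0,-1],[[-0.15,0.5,0],0,-1],[[-0.15,0.5,0],0,-1],[[-0.15,0.5,0],0,-1],[[0,0,0],0,-1]]'
```

```text
t: 17.75
eef_pos: [464.4, 65.9, 19.0]
tcp_rot: [3.142, 0.0, 1.568]
ft_force: [0.7, 1.0, -0.5]
opening: 0.931
grip_force: 0.0
t: 19.0
eef_pos: [639.4, 13.8, 90.5]
tcp_rot: [3.141, 0.0, 1.567]
ft_force: [-0.9, 1.1, 0.3]
opening: 0.998
grip_force: 0.0
```

```bash
python3 -m inch '[[[0.015,-0.02,0.4],0,-1],[[0,0,0.4],0,-1],[[0,0,0.4],0,-1],[[0,0,0],0,-1],[[0,0,0],0,1],[[0,0,0],0,1],[[0,0,0],0,1],[[0,0,0],0,1],[[0,0,0],0,1],[[0,0,0],0,1]]'
python3 -m inch '[[[0,0,0],0,1],[[0,0,0],0,1],[[0,0,-0.2],0,1],[[0,0,-0.3],0,1],[[0,0,-0.35],0,1],[[0,0,-0.35],0,1],[[0,-0.3,0],0,1],[[-0.1,-0.4,0],0,1],[[-0.1,-0.4,0],0,1],[[-0.1,-0.4,0],0,1]]'
```

```text
t: 20.25
eef_pos: [636.8, 15.3, 19.0]
tcp_rot: [-3.141, 0.0, 1.568]
ft_force: [-0.4, 0.3, 1.4]
opening: 0.43
grip_force: 30.1
t: 21.5
eef_pos: [546.6, -2.6, 92.3]
tcp_rot: [3.14, 0.0, 1.568]
ft_force: [0.7, 0.2, -3.6]
opening: 0.429
grip_force: 30.0
```

```bash
python3 -m inch '[[[-0.1,-0.4,0],0,1],[[-0.07,-0.4,0],0,1],[[0,-0.4,0],0,1],[[0,-0.19,0],0,1],[[0,0,0.3],0,1],[[0,0,0.3],0,1],[[0,0,0.15],0,1],[[0,0,0.1],0,1],[[0,0,0],0,1],[[0,0,0],0,1]]'
python3 - <<'E'
from cell import env,eyes
import cv2,numpy as np
s=eyes.read_camera("scene")["pixels"][:,:,::-1]
cv2.imwrite("pics/a4.png",cv2.resize(s[100:260,150:350],None,fx=4,fy=3.75,interpolation=2)[:600])
E
```

```text
t: 22.75
eef_pos: [463.8, -12.4, 40.4]
tcp_rot: [3.141, 0.0, 1.568]
ft_force: [-0.2, 0.0, -3.2]
opening: 0.424
grip_force: 30.0
```

View pics/a4.png

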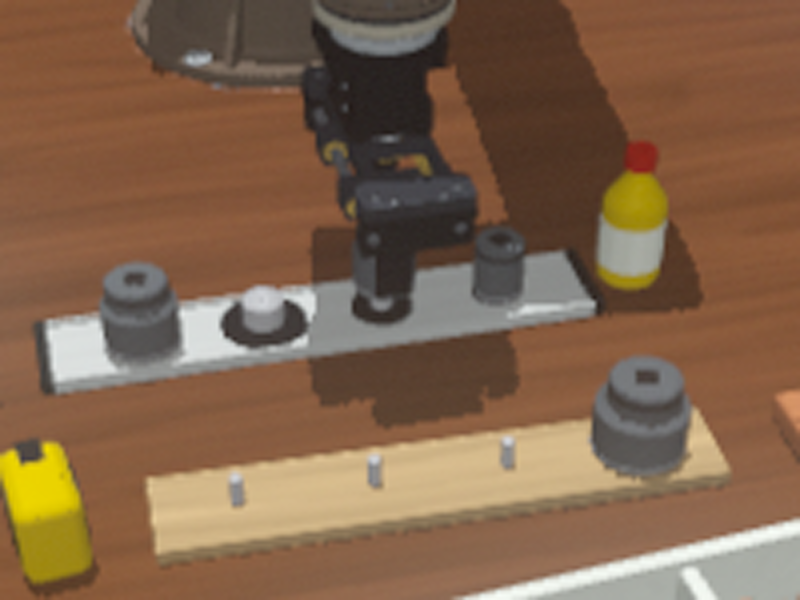

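Socket 24 is seated at about (498,265). Socket 30 hangs over its disc at (381,305), so I lower it and then fetch socket 41.

```bash
python3 -m inch '[[[0,0,0.1],0,1],[[0,0,0.1],0,1],[[0,0,0.15],0,1],[[0,0,0],0,1],[[0,0,0],0,-0.3],[[0,0,0],0,-1],[[0,0,0],0,-1],[[0,0,0],0,-1],[[0,0,0],0,-1],[[0,0,0],0,-1]]'
python3 -m inch '[[[0,0,-0.4],0,-1],[[0,0,-0.4],0,-1],[[0,0,-0.4],0,-1],[[0.2,0.4,0],0,-1],[[0.35,0.52,0],0,-1],[[0.35,0.52,0],0,-1],[[0.35,0.52,0],0,-1],[[0.35,0.52,0],0,-1],[[0.3,0.51,0],0,-1],[[0,0,0],0,-1]]'
```

```text
t: 24.05
eef_pos: [463.6, -12.4, 19.0]
tcp_rot: [3.141, 0.0, 1.568]
ft_force: [0.5, -0.1, -0.6]
opening: 0.982
grip_force: 0.0
t: 25.3
eef_pos: [644.4, 102.1, 90.5]
tcp_rot: [3.141, 0.0, 1.569]
ft_force: [-0.2, -0.1, -0.9]
opening: 0.998
grip_force: 0.0
```

```bash
python3 -m inch '[[[-0.015,-0.02,0.4],0,-1],[[0,0,0.4],0,-1],[[0,0,0.4],0,-1],[[0,0,0],0,-1],[[0,0,0],0,1],[[0,0,0],0,1],[[0,0,0],0,1],[[0,0,0],0,1],[[0,0,0],0,1],[[0,0,0],0,1]]'
python3 -m inch '[[[0,0,0],0,1],[[0,0,0],0,1],[[0,0,-0.2],0,1],[[0,0,-0.3],0,1],[[0,0,-0.35],0,1],[[0,0,-0.45],0,1],[[-0.3,-0.3,0],0,1],[[-0.4,-0.4,0],0,1],[[-0.4,-0.4,0],0,1],[[-0.4,-0.4,0],0,1]]'
```

```text
t: 26.55
eef_pos: [641.7, 100.1, 19.3]
tcp_rot: [-3.141, 0.0, 1.568]
ft_force: [-5.6, 0.4, 5.0]
opening: 0.598
grip_force: 30.0
t: 27.8
eef_pos: [551.3, 9.8, 98.0]
tcp_rot: [3.14, 0.0, 1.568]
ft_force: [0.2, -0.9, -7.3]
opening: 0.597
grip_force: 30.0
```

```bash
python3 -m inch '[[[-0.4,-0.4,0],0,1],[[-0.4,-0.4,0],0,1],[[-0.4,-0.4,0],0,1],[[-0.4,-0.25,0],0,1],[[-0.1,0,0],0,1],[[0,0,0.35],0,1],[[0,0,0.3],0,1],[[0,0,0.2],0,1],[[0,0,0.1],0,1],[[0,0,0],0,1]]'
python3 - <<'E'
from cell import env,eyes
import cv2,numpy as np
print(env.state()["eef_pos"])
s=eyes.read_camera("scene")["pixels"][:,:,::-1]
cv2.imwrite("pics/a5.png",cv2.resize(s[100:260,150:350],None,fx=4,fy=3.75,interpolation=2)[:600])
E
```

```text
t: 29.05
eef_pos: [464.7, -91.2, 40.0]
tcp_rot: [-3.142, 0.0, 1.568]
ft_force: [0.5, -0.1, -7.1]
opening: 0.598
grip_force: 30.0
[464.7112798  -91.23180539  40.02245869]
```

View pics/a5.png

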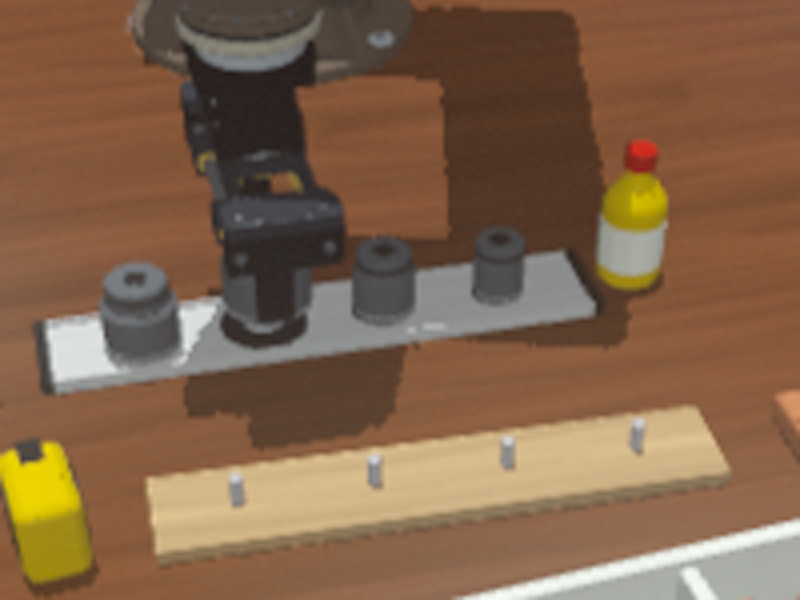

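Sockets 36, 24 and 30 are seated, and socket 41 sits over its disc (264,325). I shift it 1 mm toward −y and lower it.

```bash
python3 -m inch '[[[-0.02,-0.01,0.1],0,1],[[0,0,0.1],0,1],[[0,0,0.14],0,1],[[0,0,0],0,1],[[0,0,0],0,-0.3],[[0,0,0],0,-1],[[0,0,0],0,-1],[[0,0,0],0,-1],[[0,0,0],0,-1],[[0,0,0],0,-1]]'
python3 -m inch '[[[0,0,-0.4],0,-1],[[0,0,-0.4],0,-1],[[0,0,-0.5],0,-1],[[0,0,-0.5],0,-1],[[-0.4,0.4,-0.2],0,-1],[[-0.5,0.3,0],0,-1],[[-0.6,0,0],0,-1],[[-0.6,0,0],0,-1],[[-0.6,0,0],0,-1],[[-0.6,0,0],0,-1]]'
python3 -m inch '[[[-0.6,0,0],0,-1],[[-0.6,0,0],0,-1],[[-0.6,0,0],0,-1],[[-0.6,0,0],0,-1],[[0,0,0],0,-1],[[0,0,0],0,-1],[[0,0,0],0,-1],[[0,0,0],0,-1],[[0,0,0],0,-1],[[0,0,0],0,-1]]'
python3 - <<'E'
from cell import env,eyes
from h import *
import cv2,numpy as np
t=eyes.read_camera("top")["pixels"][:,:,::-1];s=eyes.read_camera("scene")["pixels"][:,:,::-1]
a=cv2.resize(t[190:280,170:370],None,fx=4,fy=4,interpolation=2);b=cv2.resize(s[135:215,150:350],None,fx=4,fy=3,interpolation=2)
cv2.imwrite("pics/a6.png",np.vstack([a,b]))
E
```

```text
t: 30.35
eef_pos: [463.9, -92.6, 19.6]
tcp_rot: [3.142, 0.0, 1.568]
ft_force: [-0.7, -0.3, -0.0]
opening: 0.994
grip_force: 0.0
t: 31.6
eef_pos: [505.2, -291.8, 139.5]
tcp_rot: [-3.141, -0.0, 1.568]
ft_force: [0.4, 0.4, -0.5]
opening: 1.001
grip_force: 0.0
t: 32.85
eef_pos: [505.0, -434.4, 139.7]
tcp_rot: [3.142, 0.0, 1.568]
ft_force: [-0.3, 0.3, -0.2]
opening: 1.003
grip_force: 0.0
```

View pics/a6.png

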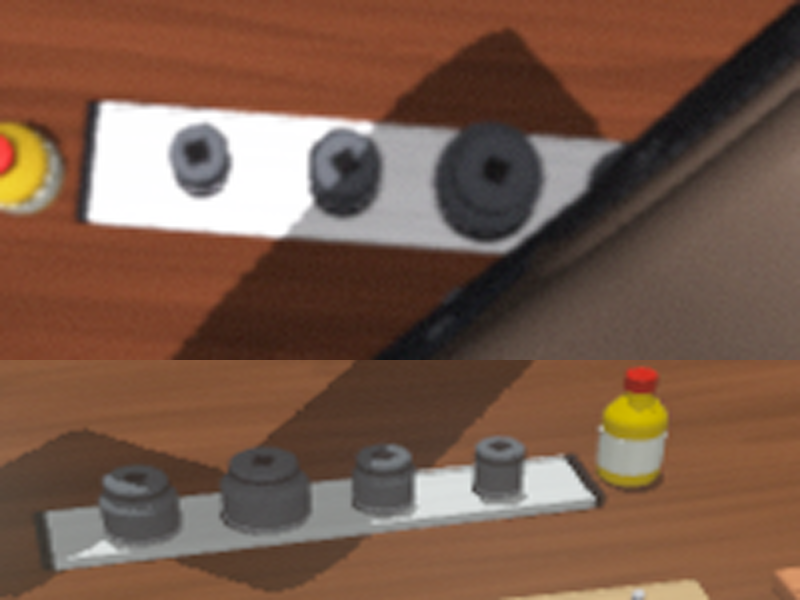

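All four sockets stand upright and seated on their own discs, with the bottle undisturbed.

```bash
python3 -c "
from cell import env
print(env.job_done())"
```

```text
the job is handed in; nothing more can be done
None
```

I moved all four sockets onto the holders of their own sizes and handed the job in after about 33 s. The last pictures show them upright and fully down with the oil bottle in place; the tape measure stood untouched when last in view, and the hand-in gave no verdict.

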